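# Seal the seed dry box, corner by corner

### The job

Close the seed dry box: lay its blue lid, which lies on the bench, squarely over the box so that it rests loosely on the four orange catches, and let go of it. Then press it home corner by corner, with the fingers on the white dot of one corner after another, until every catch has snapped over it and it sits flat on its gasket all round. Press firmly but do not ram the lid, do not bump the shelf that overhangs it, and leave the other things on the bench where they are.

Things in the scene. Friction and masses are not known exactly. Their poses are not given: they have to be found in the camera images.
- dry_box: Clear seed storage box, 200 x 160 mm and 85 mm high to its grey rim, screwed to the bench. Origin: centre of its underside; x along its long side, y towards the shelf, z up. Home, the lid's plate has its top 90.5 mm above this origin; the hard stop is 1.5 mm lower. Laid on loosely, it rests with its top about 100 mm above the origin.
- catch_nose (a point): Nose of one of the four sprung orange catches at x = +-80 mm on the box's two long sides (this one at +x, +y): 24 mm wide, at y = +-82 to +-91 mm, tops 101 mm above the bench. The noses slope inwards: the loose lid rests on the slopes. A corner pressed down with about 8 to 14 N pushes its catch outwards until the catch snaps over the plate.
- lid: The lid, about 0.27 kg: blue plate 210 x 170 mm, 4 mm thick, on a tapered plug 20 mm deep (189 x 149 mm, 1.5 mm play each side in the box's mouth), lying plug down on the bench. Origin: centre of the plug's underside; x along the long side, z up; plate top 24 mm above it. Either end may go either way. It is thin and twists a little, so each corner goes down by itself.
- lid_handle (a point): Centre of the black handle bar in the middle of the lid: bar 14 mm wide (along the lid's x), 90 mm long (along y), 14 mm high, its centre 26 mm above the plate's top; open beneath but for two posts at its ends. Axes as the lid's.
- lid_corner_a (a point): White dot on the plate's top near one corner of the lid, at x = -80 mm, y = -68 mm in the lid's frame: the place to press. A catch of the box stands 17 mm outside it, beyond the plate's edge.
- lid_corner_b (a point): White dot on the plate's top near one corner of the lid, at x = +80 mm, y = -68 mm in the lid's frame: the place to press. A catch of the box stands 17 mm outside it, beyond the plate's edge.
- lid_corner_c (a point): White dot on the plate's top near one corner of the lid, at x = +80 mm, y = +68 mm in the lid's frame: the place to press. A catch of the box stands 17 mm outside it, beyond the plate's edge.
- lid_corner_d (a point): White dot on the plate's top near one corner of the lid, at x = -80 mm, y = +68 mm in the lid's frame: the place to press. A catch of the box stands 17 mm outside it, beyond the plate's edge.
- shelf: Fixed bench shelf beside the box: clear board in an aluminium frame, 460 x 210 mm, with bottles on top, on two end panels. Origin on the bench below the middle of its front edge; x along the edge (parallel to the box's x), y away from the box. It overhangs the lid's y = + edge by about 26 mm; reach under it with a leaning tool, bring the lid in from the side.
- shelf_edge (a point): Middle of the lower front edge of the shelf, 222 mm above the bench, about 131 mm above the seated lid. Axes as the shelf's.
- lens_carton: Bystander: red carton, 75 x 130 x 28 mm. Origin: centre of its underside.
- specimen_case: Bystander: open dark blue specimen case, 85 x 100 x 26 mm. Origin: centre of its underside.
- seed_jar: Bystander: glass jar of seeds with green cap, 62 mm across, 72 mm high. Origin: centre of its underside.
- petri_dish: Bystander: glass dish, 90 mm across, 16 mm high. Origin: centre of its underside.
- calculator: Bystander: black calculator, 150 x 105 x 18 mm. Origin: centre of its underside.
- pen: Bystander: orange pen, 145 x 9 x 9 mm, lying between the lid and the box. Origin: centre of its underside.
- magnifier: Bystander: hand magnifier, brass ring 50 mm across, black handle, 9 mm high. Origin: under the ring's centre.

How it is judged:
By the outcome, as a careful person would: the job done as asked, in the order asked, and still so for the second after the job is handed in, with the robot touching nothing.
It also fails if it takes over 58 s, if anything falls off the work surface, if the arm or the gripper's body presses on something with over 40 N, if the wrist force passes 120 N, or if a joint passes its speed limit or range.

### The arm

A 7-joint arm with a two-finger parallel gripper is mounted at the origin on the work surface. World frame = base frame: x ahead of the robot, y to its left, z up, the work surface at z = 0. Lengths are in mm, angles in rad, forces in N, time in s.
With the tool pointing down it reaches from about 400 to 875 mm from the base axis. Payload 4.4 kg.
Tool frame: the origin (TCP) lies between the finger pads; the fingertips stand 22 mm ahead of it and the grasp point (between the pads) lies 3 mm ahead of it (manip.tip_extent is the distance from the TCP to the fingertips, in mm); z points along the fingers, y is the line along which they close (so a half turn about z gives the same grasp; the last joint's range is limited). The gripper opens to 85 mm and grips with 20 to 120 N. Pads are 22 mm wide; open, the fingers measure 114 mm over their backs; the gripper's body (76 mm by 85 mm) begins 54 mm behind the grasp point. The pads swing forward as they close: fully open they stand 13 mm farther back than shut.
Start: joints at [-1.385, 0.628, 0.038, 1.517, -0.027, 0.996, -0.02], TCP at [161.921, 629.523, 253.313] pointing down, gripper open.
Joint ranges: [-3.06, 3.06], [-0.37, 2.12], [-1.25, 1.32], [0.18, 2.47], [-1.1, 4.24], [0.23, 1.98], [-2.94, 2.94]. Speed limits (rad/s): [2.57, 2.57, 3.14, 3.14, 3.14, 3.14, 3.14].

### API

Orientations are given as a unit quaternion [x, y, z, w].
In Python, from rig import manip, camera, sign_off gives the robot as it stands. Calls block until the motion is done:
- manip.movep(position, orientation): joint-space move of the TCP to a pose.
- manip.line_to(position, speed=150, rot=None): straight line of the TCP; rot=None keeps the orientation; speed is the mean speed in mm/s.
- manip.move_j(angles): joint-space move.
- manip.set_gripper(opening): opening from 0.0 (shut) to 1.0 (fully open); the grip force is fixed at half the most; returns when the fingers have stopped.
- manip.pause(seconds).
- manip.solve_ik(position, orientation): joint angles nearest the present ones, or None.
- manip.observe(): the state.
- camera(name): name is "scene" or "top" or "wrist"; returns a dict with "image" (384x512x3 uint8, red, green, blue), "fx", "fy", "cx", "cy" (pixels), "distortion" ([k1, k2, p1, p2, k3] as OpenCV has them; the pictures are not rectified), "origin" and "orientation" of the camera in the world; the wrist camera has in their place "T_tool_cam" (4x4, takes a point from camera to tool coordinates, whose origin is the TCP and whose axes are the flange's). Camera axes: x right, y down, z forward; pixel columns grow to the right and rows downward; lengths in mm; the calibration is good to about 2 mm. A picture is of the moment at which its call begins: read the wrist's pose just before it. There is no depth.
A pose or a line that the arm cannot do raises manip.PlanningError and nothing moves.
- sign_off(): hands the job in; it is judged then, once.
The state is a dict: "time": time; "qpos": joint angles; "dq": joint speeds; "joint_efforts": joint torques, N m; "position": TCP position; "eef_rot": TCP orientation; "force": force on the tool from outside, world axes, zero at the start; "wrist_torque": the same for the moment, N m; "width": opening from 0.0 (shut) to 1.0 (fully open); "grip_force": force on a finger pad.
Only numpy, scipy, OpenCV 4.12 (cv2) and the standard library are available. Lean on these libraries where they do the work, as an engineer would, in place of code of your own. Each camera call takes 0.05 s, during which the arm holds its last target. There are 200 camera calls.

## Working session

There is one attempt and no reset: what is moved stays moved. The work goes in short steps, each a Python script; the robot and the scene stay as the last script left them, time stands still between calls to the robot, and variables do not carry over. Pictures are saved under pics/ and viewed, at most 10 in all, crops included, and the job is handed in when it is done.

```bash
ls; mkdir -p pics; python3 - <<'E'
from rig import manip, camera
import cv2
for n in ("scene","top"):
    c=camera(n); cv2.imwrite(f"pics/{n}0.png",cv2.resize(c["image"][:,:,::-1],None,fx=1.5,fy=1.5,interpolation=cv2.INTER_CUBIC))
    print(n,{k:v for k,v in c.items() if k!="image"})
o=manip.observe(); print(o)
E
```

```text
pics
scene {'fx': 486.33967319660223, 'fy': 486.33967319660223, 'cx': 260.78651559966517, 'cy': 185.88114631434559, 'distortion': array([-0.05228611,  0.        ,  0.        ,  0.        ,  0.        ]), 'origin': array([1261.80151044, -479.27291018, 1082.18334602]), 'orientation': array([ 0.80424834,  0.47215909, -0.19083289, -0.30632205])}
top {'fx': 482.720996497704, 'fy': 482.720996497704, 'cx': 249.35964429026913, 'cy': 191.29319753499212, 'distortion': array([-0.14753677,  0.        ,  0.        ,  0.        ,  0.        ]), 'origin': array([ 368.14350123, -101.17627532, 1226.09235696]), 'orientation': array([ 0.71392409, -0.69637316,  0.05019329, -0.05345511])}
{'time': 0.1, 'qpos': array([-1.38482512,  0.62925017,  0.03839833,  1.51828395, -0.02700824,
        0.99631488, -0.02002309]), 'dq': array([-0.0001069 , -0.00053776,  0.00181801, -0.00117299, -0.00033006,
       -0.00022523, -0.00171308]), 'joint_efforts': array([ 2.69123724e-03, -5.64533365e+01,  1.23020992e+00, -1.93972868e+01,
        1.12890039e-02,  5.43668662e-03, -1.78198610e-05]), 'position': array([161.73667933, 629.00242119, 252.4773099 ]), 'eef_rot': array([ 1.25548560e-01,  9.92087094e-01, -8.62241461e-04, -1.17293883e-04]), 'force': array([-0.82910834, -0.82260017, -0.31476553]), 'wrist_torque': array([ 0.02851466, -0.02211309,  0.01729772]), 'grip_force': 0.0, 'width': 1.0002565443557894}
```

View both.

View pics/scene0.png

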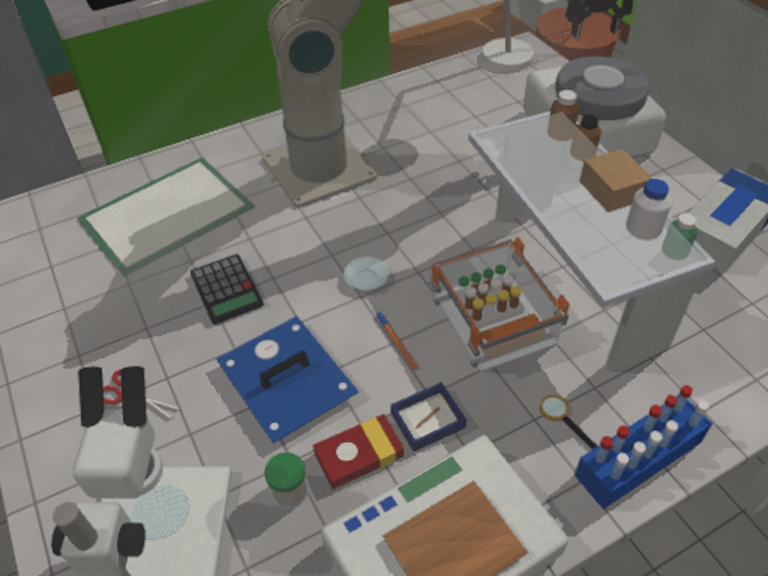

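View pics/top0.png

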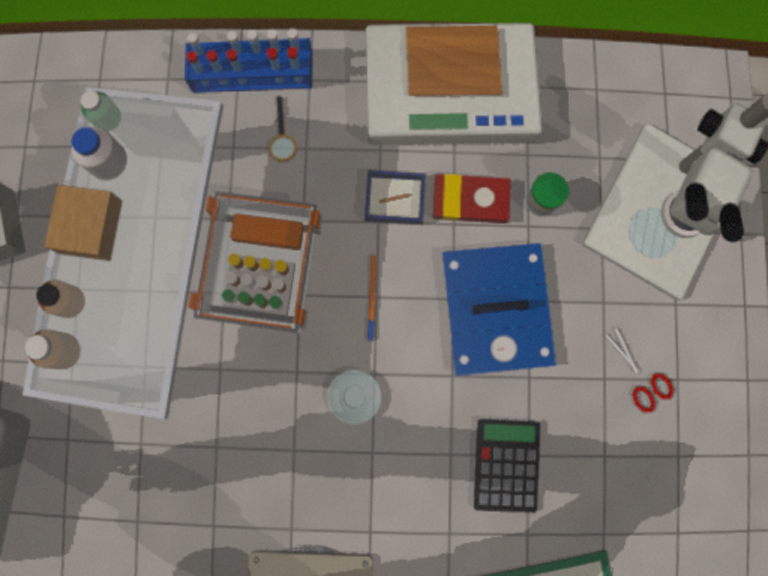

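The scene view shows the lid at about (288,378), with its handle at (285,370). The box is at (500,300) with its catches at (518,245), (437,272), (562,305) and (476,340), and the shelf stands to its right. In the top view the lid dots are at (454,265), (530,257), (545,352) and (464,360). The larger sticker at (503,348) is not a dot. The catches are at (212,205), (315,218), (300,318) and (195,300).

```bash
cat > h.py <<'E'
import numpy as np, cv2
from scipy.spatial.transform import Rotation as R
from scipy.optimize import least_squares
from rig import manip, camera
def shot(name):
    o=manip.observe(); c=camera(name)
    if name=="wrist":
        T=np.eye(4); T[:3,:3]=R.from_quat(o["eef_rot"]).as_matrix(); T[:3,3]=o["position"]; T=T@c["T_tool_cam"]
    else:
        T=np.eye(4); T[:3,:3]=R.from_quat(c["orientation"]).as_matrix(); T[:3,3]=c["origin"]
    c["T"]=T; c["K"]=np.array([[c["fx"],0,c["cx"]],[0,c["fy"],c["cy"]],[0,0,1]]); return c
def proj(c,P):
    Ti=np.linalg.inv(c["T"]); r=cv2.Rodrigues(Ti[:3,:3])[0]
    return cv2.projectPoints(np.atleast_2d(np.float64(P)),r,Ti[:3,3],c["K"],np.array(c["distortion"]))[0][:,0]
def ray(c,uv,z):
    n=cv2.undistortPoints(np.float64(uv).reshape(-1,1,2),c["K"],np.array(c["distortion"]))[:,0]
    d=np.c_[n,np.ones(len(n))]@c["T"][:3,:3].T; o=c["T"][:3,3]
    return o+d*((z-o[2])/d[:,2])[:,None]
def body(p,L,z0=0):
    c,s=np.cos(p[2]),np.sin(p[2]); L=np.atleast_2d(L)
    return np.c_[p[0]+c*L[:,0]-s*L[:,1],p[1]+s*L[:,0]+c*L[:,1],L[:,2]+z0]
def fit(obs,x0,z0=0):   # obs: list of (cam, localpts, uv)
    f=lambda p:np.concatenate([(proj(c,body(p,L,z0))-uv).ravel() for c,L,uv in obs])
    r=least_squares(f,x0,x_scale=[1,1,.01],loss="soft_l1"); return r.x,r.fun.reshape(-1,2)
def dots(c,guess,rad=7):
    """sub-pixel centre of white dot on blue near each guess"""
    out=[]
    for u,v in np.round(guess).astype(int):
        w=c["image"][v-rad:v+rad+1,u-rad:u+rad+1,0].astype(float); w=np.clip(w-(w.min()+w.max())/2,0,None)
        yy,xx=np.mgrid[v-rad:v+rad+1,u-rad:u+rad+1]; out.append([(w*xx).sum()/w.sum(),(w*yy).sum()/w.sum()])
    return np.array(out)
DOT=np.array([[-80,-68,24],[80,-68,24],[80,68,24],[-80,68,24.]])
CATCH=np.array([[-80,-86.5,101],[80,-86.5,101],[80,86.5,101],[-80,86.5,101.]])
E
python3 - <<'E'
from h import *
np.set_printoptions(precision=2,suppress=True)
t=shot("top"); s=shot("scene")
px=lambda a:(np.array(a,float)+.5)/1.5-.5
dt=dots(t,px([(545,352),(530,257),(454,265),(464,360)]),4)
ds=dots(s,px([(230,363),(274,426),(343,386),(296,327)]),4)
print(dt,ray(t,dt,24)); print(ray(s,ds,24))
print(ray(t,px([(300,318),(315,218),(212,205),(195,300)]),101)); print(ray(s,px([(437,272),(476,340),(562,305),(518,245)]),101))
ptm=ray(t,dt,24).mean(0)
print("lid",fit([(t,DOT,dt)],[*ptm[:2],.1]),fit([(s,DOT,ds)],[*ptm[:2],.1]))
bt=(t,CATCH,px([(300,318),(315,218),(212,205),(195,300)])); bs=(s,CATCH,px([(437,272),(476,340),(562,305),(518,245)]))
print("box",fit([bt],[400,100,-.1]),fit([bs],[400,100,-.1]))
print("shelf edge",ray(t,px([(222,102),(165,415)]),222))
print(camera("wrist")["T_tool_cam"])
E
```

```text
[[362.77 234.21]
 [354.93 171.67]
 [302.2  176.28]
 [308.99 239.45]] [[ 444.   -380.29   24.  ]
 [ 602.91 -361.22   24.  ]
 [ 587.44 -226.21   24.  ]
 [ 428.24 -244.79   24.  ]]
[[ 442.56 -380.4    24.  ]
 [ 601.51 -361.77   24.  ]
 [ 585.43 -226.71   24.  ]
 [ 426.62 -245.71   24.  ]]
[[482.76  21.07 101.  ]
 [643.68   3.61 101.  ]
 [661.93 171.37 101.  ]
 [506.84 189.22 101.  ]]
[[496.75  16.37 101.  ]
 [663.31  -7.54 101.  ]
 [673.26 166.17 101.  ]
 [513.06 185.76 101.  ]]
lid (array([ 515.65, -303.13,    0.12]), array([[-0.13, -0.04],
       [ 0.05, -0.04],
       [ 0.03,  0.1 ],
       [ 0.04, -0.01]])) (array([ 514.03, -303.64,    0.12]), array([[-0.06,  0.03],
       [ 0.  , -0.01],
       [ 0.01,  0.01],
       [ 0.05, -0.03]]))
box (array([573.81,  96.36,  -0.12]), array([[ 0.42, -0.5 ],
       [ 1.13,  0.38],
       [-0.45, -0.7 ],
       [-1.14,  0.82]])) (array([585.91,  90.59,  -0.1 ]), array([[-1.  ,  0.65],
       [-0.16, -2.42],
       [ 0.94, -0.05],
       [ 0.17,  0.58]]))
shelf edge [[788.52 138.17 222.  ]
 [329.61 191.87 222.  ]]
[[   0.     -0.95   -0.32   84.55]
 [   1.      0.      0.     -0.48]
 [  -0.     -0.32    0.95 -121.47]
 [   0.      0.      0.      1.  ]]
```

```bash
cat >> h.py <<'E'
def quat(yaw,lean=0,flip=False):
    """tool x along body -y, tool y along body -x, leaning so the gripper body goes to body -y (lean>0)"""
    M=R.from_euler("z",yaw)*R.from_euler("x",lean)*R.from_matrix(np.array([[0,-1,0],[-1,0,0],[0,0,-1.]]))
    if flip: M=M*R.from_euler("z",np.pi)
    return M.as_quat()
E
python3 - <<'E'
from h import *
np.set_printoptions(precision=2,suppress=True)
z=R.from_quat(quat(0,.4)).as_matrix(); print(z)
B=[578,94,-.1165]; Lp=[515,-303.4,.12]
for fl in (0,1):
    print("look",manip.solve_ik(body(B,[0,-50,300])[0],quat(B[2],0,fl)))
    for ln in (0,.2,.35,.5,.6):
        print(fl,ln,"lid",manip.solve_ik(body(Lp,[0,0,52])[0],quat(Lp[2],ln,fl)),"lift",manip.solve_ik(body(Lp,[0,0,190])[0],quat(Lp[2],ln,fl)),
         "box",manip.solve_ik(body(B,[0,0,128])[0],quat(B[2],ln,fl)))
        for P in DOT:
            zt=R.from_quat(quat(B[2],ln,fl)).as_matrix()[:,2]
            print("   ",P[:2],manip.solve_ik(body(B,[P[0],P[1],95])[0]-22*zt,quat(B[2],ln,fl)))
E
```

```text
[[ 0.   -1.    0.  ]
 [-0.92  0.    0.39]
 [-0.39  0.   -0.92]]
look [ 0.04  0.48 -0.25  1.67  0.13  1.01  2.77]
0 0 lid [ 0.95  0.97 -0.79  1.79  0.94  0.81  2.93] lift [-0.11  0.93  1.14  1.75 -0.94  1.12 -1.68] box [ 0.05  0.73 -0.41  1.8   0.42  0.7   2.43]
    [-80. -68.] [ 0.13  0.65 -0.38  2.07  0.48  0.51  2.42]
    [ 80. -68.] [ 0.18  0.82 -0.43  1.62  0.44  0.8   2.59]
    [80. 68.] [-0.03  0.86 -0.43  1.52  0.43  0.85  2.41]
    [-80.  68.] [-0.12  0.69 -0.39  1.95  0.45  0.59  2.21]
0 0.2 lid [ 0.15  1.03  0.77  1.7  -0.97  1.03 -1.64] lift [ 0.01  0.99  1.14  1.63 -0.98  1.38 -1.63] box [ 0.3   0.78 -0.65  1.84  0.43  0.62  2.49]
    [-80. -68.] [ 0.56  0.78 -0.86  2.08  0.74  0.56  2.27]
    [ 80. -68.] [ 0.42  0.88 -0.69  1.64  0.46  0.77  2.64]
    [80. 68.] [ 0.18  0.89 -0.62  1.58  0.42  0.74  2.49]
    [-80.  68.] [ 0.14  0.72 -0.61  2.02  0.49  0.45  2.27]
0 0.35 lid [ 0.15  1.17  0.96  1.6  -1.1   1.35 -1.54] lift [ 0.09  1.04  1.14  1.55 -1.01  1.57 -1.61] box [ 0.55  0.92 -0.97  1.86  0.66  0.65  2.35]
    [-80. -68.] [ 0.8   0.95 -1.13  2.09  0.89  0.64  2.2 ]
[... 2249 characters left out ...]
  1.44 -0.56  1.35  1.14] box [ 0.2   0.75 -0.22  1.89 -0.67  0.58  0.5 ]
    [-80. -68.] [ 0.41  0.72 -0.29  2.09 -0.7   0.49  0.72]
    [ 80. -68.] [ 0.25  0.84 -0.11  1.65 -0.62  0.78  0.54]
    [80. 68.] [ 0.07  0.85 -0.15  1.66 -0.64  0.67  0.37]
    [-80.  68.] [ 0.2   0.73 -0.4   2.1  -0.76  0.33  0.51]
1 0.6 lid [ 0.71  1.04 -0.03  1.41 -0.41  1.18  1.07] lift [ 0.57  0.88  0.25  1.38 -0.56  1.44  1.13] box [ 0.3   0.78 -0.29  1.89 -0.75  0.61  0.62]
    [-80. -68.] [ 0.46  0.76 -0.28  2.09 -0.82  0.56  0.89]
    [ 80. -68.] [ 0.33  0.88 -0.15  1.64 -0.68  0.82  0.63]
    [80. 68.] [ 0.18  0.88 -0.27  1.66 -0.66  0.66  0.44]
    [-80.  68.] [ 0.28  0.77 -0.42  2.11 -0.97  0.37  0.78]
```

```bash
python3 - <<'E'
from h import *
np.set_printoptions(precision=2,suppress=True)
B=[578,94,-.1165]
q0=manip.observe()["eef_rot"]
manip.line_to([150,590,520],speed=300)
manip.movep([470,-60,520],quat(B[2],.5,1))
print(manip.observe()["time"],manip.observe()["qpos"])
manip.movep(body(B,[0,-60,270])[0],quat(B[2],.5,1))
o=manip.observe(); print(o["time"],o["position"],o["qpos"])
c=shot("wrist"); print(c["fx"],c["distortion"])
np.savez("w1.npz",T=c["T"],K=c["K"],distortion=c["distortion"],image=c["image"])
cv2.imwrite("pics/w1.png",cv2.resize(c["image"][:,:,::-1],None,fx=1.5,fy=1.5,interpolation=cv2.INTER_CUBIC))
print(proj(c,body(B,CATCH))*1.5)
E
```

```text
3.8583 [-0.4   0.4   1.21  1.56 -0.76  1.77  0.7 ]
4.9583 [571.61  33.43 271.31] [-0.4   0.73  0.98  1.8  -1.08  1.38  0.88]
334.5140091270957 [0.01 0.   0.   0.   0.  ]
[[247.97 436.98]
 [511.12 436.8 ]
 [499.55 167.54]
 [259.45 167.4 ]]
```

View pics/w1.png

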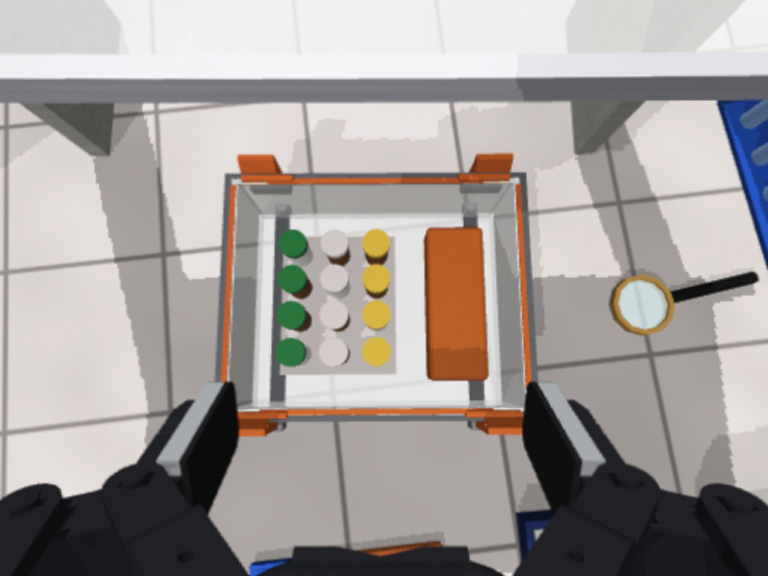

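The wrist view shows the box mouth from near. The rim's outer corners are at about (224,174), (526,173), (538,417) and (215,420). The far catch tops span x 238–276 and 475–512, at row 155. I'll fit the rim edges.

```bash
python3 - <<'E'
from h import *
np.set_printoptions(precision=2,suppress=True)
c=dict(np.load("w1.npz")); px=lambda a:(np.array(a,float)+.5)/1.5-.5
rim=np.array([[-100,80,85],[100,80,85],[100,-80,85],[-100,-80,85.]])
p,r=fit([(c,rim,px([(224,174),(526,173),(538,417),(215,420)]))],[575,94,-.11]); print("rim",p,r.ravel())
p2,r2=fit([(c,np.array([[-92,91,101],[-68,91,101],[68,91,101],[92,91,101.]]),px([(238,155),(277,155),(475,154),(512,153)]))],p); print("catch",p2,r2.ravel())
im=cv2.resize(c["image"][:,:,::-1],None,fx=3,fy=3,interpolation=cv2.INTER_CUBIC)
q=[rim,np.array([[s*x,t*y,101] for s in(1,-1) for t in (1,-1) for x in(68,92) for y in (82,91)])]
for P,col in zip(q,((0,255,0),(255,0,0))):
    for u,v in (proj(c,body(p,P))+.5)*3-.5: cv2.drawMarker(im,(int(u),int(v)),col,cv2.MARKER_CROSS,14,1)
cv2.imwrite("pics/w1b.png",im[270:900,400:1110])
E
```

```text
rim [575.63  98.31  -0.11] [ 4.73  4.76 -5.25  4.09 -4.17 -1.02  3.75 -1.18]
catch [576.26  99.27  -0.11] [-0.22  0.05 -2.23 -0.06  1.17 -0.28  0.39  0.19]
```

View pics/w1b.png

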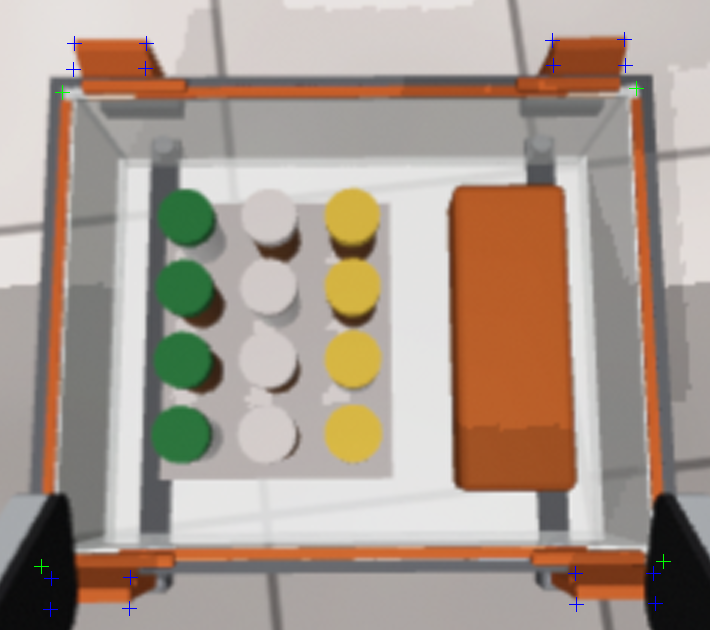

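```bash
python3 - <<'E'
from h import *
np.set_printoptions(precision=2,suppress=True)
B=[575.8,98,-.11]
manip.line_to(body(B,[0,-120,290])[0],speed=200)
c=shot("wrist"); np.savez("w2.npz",T=c["T"],K=c["K"],distortion=c["distortion"],image=c["image"])
im=cv2.resize(c["image"][:,:,::-1],None,fx=3,fy=3,interpolation=cv2.INTER_CUBIC)
k=proj(c,body(B,CATCH)); lo=(k.min(0)-25).astype(int); hi=(k.max(0)+25).astype(int); print(lo,hi,manip.observe()["time"])
cv2.imwrite("pics/w2.png",im[max(0,lo[1]*3):hi[1]*3,lo[0]*3:hi[0]*3][:600,:800])
# fit of first view with free rim size
c=dict(np.load("w1.npz")); uv=(np.array([(50,78),(652,76),(681,571),(30,571)])+np.array([400,270])+.5)/3-.5
def f(p):
    P=np.array([[-p[3],p[4],85],[p[3],p[4],85],[p[3],-p[4],85],[-p[3],-p[4],85]]); return (proj(c,body(p,P))-uv).ravel()
r=least_squares(f,[576,98,-.11,103,83],x_scale=[1,1,.01,1,1]); print(r.x,r.fun)
E
```

```text
[148  41] [357 251] 5.5083
[576.47  99.7   -0.11 104.77  83.56] [ 0.78  0.07  0.14 -0.04 -0.13 -0.62 -0.71  0.59]
```

View pics/w2.png

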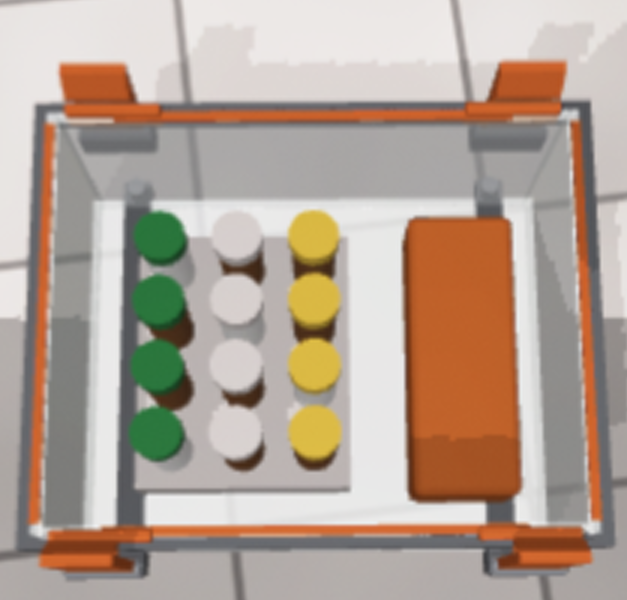

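The wrist view is now unobstructed. Rim outer corners in the crop are at (37,104), (588,102), (612,545) and (20,549). The far catch tops span (60–122,65) and (503–566,62).

```bash
python3 - <<'E'
from h import *
np.set_printoptions(precision=2,suppress=True)
c=dict(np.load("w2.npz")); X=lambda a:(np.array(a,float)+np.array([444,123])+.5)/3-.5
uv=X([(37,104),(588,102),(612,545),(20,549)]); c1=dict(np.load("w1.npz")); uv1=(np.array([(50,78),(652,76),(681,571),(30,571)])+np.array([400,270])+.5)/3-.5
cu=X([(60,65),(566,62)])
def mk(sets):
    def f(p):
        P=np.array([[-p[3],p[4],85],[p[3],p[4],85],[p[3],-p[4],85],[-p[3],-p[4],85]]); return np.concatenate([(proj(a,body(p,P))-b).ravel() for a,b in sets])
    r=least_squares(f,[576,98,-.11,103,83],x_scale=[1,1,.01,1,1]); return r.x,r.fun
print(mk([(c,uv)])); print(mk([(c,uv),(c1,uv1)]))
p,_=mk([(c,uv),(c1,uv1)])
print("catch only",fit([(c,np.array([[-92,91,101],[92,91,101.]]),cu)],p[:3]))
# lid both cameras / shelf yaw
E
```

```text
(array([576.12,  99.6 ,  -0.11, 103.94,  83.72]), array([ 0.31,  0.16, -0.13, -0.14,  0.12, -0.02, -0.29, -0.  ]))
(array([576.31,  99.66,  -0.11, 104.39,  83.63]), array([ 0.1 ,  0.14,  0.46, -0.1 ,  0.67, -0.13, -0.57, -0.19,  0.97,
        0.09, -0.4 , -0.08, -0.65, -0.52, -0.45,  0.76]))
catch only (array([576.28,  99.09,  -0.11]), array([[-0.01, -0.  ],
       [ 0.01, -0.  ]]))
```

```bash
python3 - <<'E'
from h import *
np.set_printoptions(precision=3,suppress=True)
Lp=[514.9,-303.4,.12]
manip.movep(body(Lp,[0,-70,230])[0],quat(Lp[2],.5,1))
c=shot("wrist"); g=proj(c,body(Lp,DOT)); print(g)
ok=[i for i in range(4) if 6<g[i,0]<505 and 6<g[i,1]<377]
d=dots(c,g[ok],6); d=dots(c,d,6); print(d)
p,r=fit([(c,DOT[ok],d)],Lp); print("lid",p,r)
np.save("lid.npy",p)
o=manip.observe(); print(o["time"],o["qpos"])
cv2.imwrite("pics/w3.png",c["image"][:,:,::-1])
print([None if manip.solve_ik(body(p,[0,0,z])[0],quat(p[2],.5,1)) is None else 1 for z in (53,120,200)])
E
```

```text
[[174.798 260.636]
 [329.913 261.1  ]
 [325.462 134.8  ]
 [180.118 134.31 ]]
[[175.072 260.524]
 [330.918 261.071]
 [326.577 134.34 ]
 [180.741 133.579]]
lid [ 515.656 -302.981    0.118] [[ 0.421 -0.333]
 [-0.338 -0.169]
 [-0.298  0.286]
 [ 0.216  0.344]]
6.9083 [ 0.365  1.006  0.874  1.234 -0.859  1.72   1.374]
[1, 1, 1]
```

View pics/w3.png

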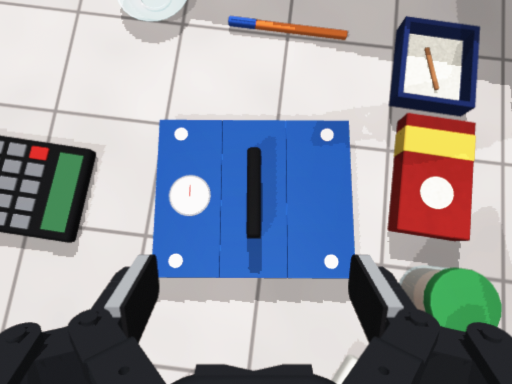

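```bash
python3 - <<'E'
from h import *
np.set_printoptions(precision=3,suppress=True)
p=np.load("lid.npy"); q=quat(p[2],.5,1); zt=R.from_quat(q).as_matrix()[:,2]
G=body(p,[0,0,51])[0]-3*zt
manip.movep(G-90*zt,q)
manip.line_to(G,speed=120)
o=manip.observe(); print(o["position"]-G,o["force"])
manip.set_gripper(0.0)
o=manip.observe(); print("grip",o["width"],o["grip_force"],o["force"])
manip.line_to(G+[0,0,130],speed=150)
manip.pause(.2); o=manip.observe(); print("lift",o["time"],o["position"]-G,o["width"],o["force"],o["qpos"])
c=shot("wrist"); g=proj(c,body(p,DOT,130)); print(g)
np.savez("w4.npz",T=c["T"],K=c["K"],distortion=c["distortion"],image=c["image"])
cv2.imwrite("pics/w4.png",c["image"][:,:,::-1])
E
```

```text
[ 0.174 -0.961  0.704] [-0.68  -0.386  0.413]
grip 0.1555793113967726 58.79509627819061 [-0.734 -0.725  2.171]
lift 10.1583 [ -0.273   0.268 129.009] 0.15362210612037713 [-0.101  0.387 -2.226] [ 0.255  0.992  0.863  1.453 -0.887  1.569  1.425]
[[ 85.945 423.711]
 [425.87  424.133]
 [403.018 145.73 ]
 [108.284 145.732]]
```

View pics/w4.png

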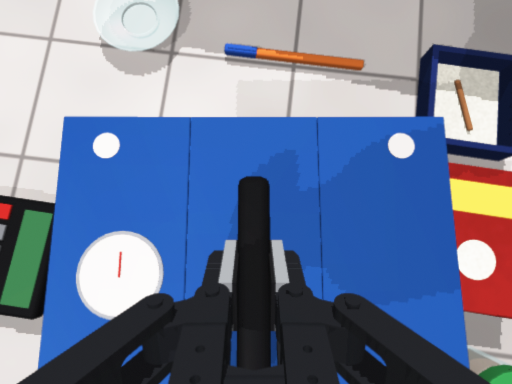

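The lid is held by its bar (width 13 mm), and dots d and c at (106,146) and (401,146) sit within about 2 px of the prediction. Next I carry it in from the side.

```bash
python3 - <<'E'
from h import *
np.set_printoptions(precision=3,suppress=True)
c=dict(np.load("w4.npz")); p=np.load("lid.npy"); o=manip.observe()
d=dots(c,np.array([[401,146],[106,146]]),13)
z0=o["position"][2]-(51+3*np.cos(.5))
w,r=fit([(c,DOT[2:],d)],p,z0); print(d,"lid in hand",w,z0,r.ravel())
off=body([0,0,-w[2]],[*(w[:2]-o["position"][:2]),0])[0][:2]; dy=R.from_quat(o["eef_rot"]).as_euler("zyx"); 
yawtool=np.arctan2(*-R.from_quat(o["eef_rot"]).as_matrix()[1::-1,1]) if 0 else None
M=R.from_quat(o["eef_rot"]).as_matrix(); yt=M[:,1]; ytool=np.arctan2(yt[1],yt[0]); print("off",off,"tool y yaw",ytool,"lid yaw",w[2])
B=np.array([576.2,99.5,-.1125]); np.save("box.npy",B)
q=quat(B[2]-(w[2]-p[2]),.5,1)   # keep lid/tool yaw difference out
def tcp(y,z): return body(B,[-off[0],y-off[1],z+51+3*np.cos(.5)])[0]
np.save("off.npy",off)
manip.line_to(tcp(-170,125),speed=250,rot=q)
manip.line_to(tcp(0,125),speed=150)
manip.pause(.2); o=manip.observe(); print(o["time"],o["position"]-tcp(0,125),o["qpos"],o["force"])
c=shot("wrist"); np.savez("w5.npz",T=c["T"],K=c["K"],distortion=c["distortion"],image=c["image"])
t=camera("top")["image"]
cv2.imwrite("pics/w5.png",np.hstack([c["image"],cv2.resize(t[110:230,110:230],(288,288))[:, :, :] if 0 else cv2.copyMakeBorder(cv2.resize(t[110:230,110:230],(288,288),interpolation=cv2.INTER_CUBIC),0,96,0,0,cv2.BORDER_CONSTANT)])[:,:,::-1])
E
```

```text
[[400.809 145.233]
 [105.815 145.058]] lid in hand [ 514.292 -302.583    0.118] 129.17336110160667 [-0.866  0.049  0.87   0.051]
off [-1.101  1.753] tool y yaw 0.11838403096300494 lid yaw 0.11786241630266968
12.7917 [ 0.066 -0.948 -0.148] [-0.28   0.724  0.537  1.88  -1.088  1.006  0.834] [-0.456 -0.161 -2.665]
```

View pics/w5.png

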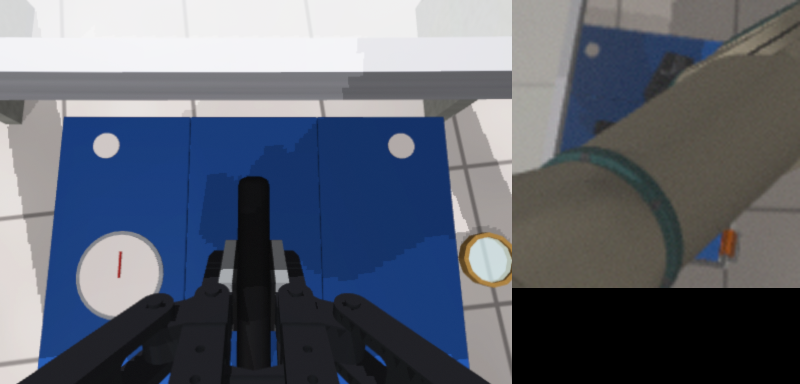

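Dots c and d are again at (401,146) and (106,146), so the lid has not slipped. It is parallel to the shelf edge and reaches under it. Now I lower it with a y correction.

```bash
python3 - <<'E'
from h import *
np.set_printoptions(precision=2,suppress=True)
B=np.load("box.npy"); off=np.load("off.npy")
def tcp(y,z): return body(B,[-off[0],y-off[1],z+51+3*np.cos(.5)])[0]
corr=np.zeros(3)
for z in (100,84):
    manip.line_to(tcp(0,z)+corr,speed=70); manip.pause(.1)
    o=manip.observe(); e=tcp(0,z)-o["position"]; corr=corr+np.array([e[0],e[1],0]); print(z,e,o["force"])
z=84
while z>73:
    z-=1; manip.line_to(tcp(0,z)+corr,speed=25)
    o=manip.observe(); print(z,tcp(0,z)-o["position"],o["force"],o["wrist_torque"])
    if o["force"][2]>-.6: break
print(o["time"])
E
```

```text
100 [-0.35  0.14 -0.43] [ 0.09 -1.19 -2.36]
84 [ 0.03 -0.06 -0.46] [ 0.04 -0.48 -2.26]
83 [ 0.25 -0.14 -0.16] [-0.31  0.33 -2.54] [-0.73  0.08 -0.03]
82 [ 0.36 -0.08  0.04] [ 0.49 -0.02 -2.46] [-0.71  0.05  0.01]
81 [ 0.35 -0.09  0.05] [-0.67  0.05 -1.91] [-0.79  0.1  -0.02]
80 [ 0.37 -0.08  0.08] [ 0.68 -0.58 -2.27] [-0.77  0.07 -0.01]
79 [ 0.33 -0.17  0.02] [ 0.74  0.07 -2.34] [-0.71  0.05 -0.02]
78 [ 0.24 -0.21 -0.11] [ 0.35  1.01 -1.98] [-0.63  0.06  0.02]
77 [ 0.11 -0.3  -0.6 ] [-0.69  0.1   2.74] [-0.19  0.22  0.14]
15.725
```

```bash
python3 - <<'E'
from h import *
np.set_printoptions(precision=2,suppress=True)
manip.set_gripper(0.8)
o=manip.observe(); print(o["width"],o["force"]); M=R.from_quat(o["eef_rot"]).as_matrix()
B=np.load("box.npy")
manip.line_to(o["position"]-120*M[:,2],speed=200)
c=shot("wrist"); o=manip.observe(); print(o["time"],o["qpos"])
g=proj(c,body(B,DOT,76)); print(g)
np.savez("w6.npz",T=c["T"],K=c["K"],distortion=c["distortion"],image=c["image"])
cv2.imwrite("pics/w6.png",cv2.resize(c["image"],None,fx=1.5,fy=1.5,interpolation=cv2.INTER_CUBIC)[:,:,::-1])
E
```

```text
0.8010087998882641 [-0.63 -0.09 -0.6 ]
17.0917 [-0.13  0.62  0.45  1.83 -0.9   1.05  0.73]
[[156.61 276.74]
 [352.53 277.18]
 [345.08 118.87]
 [164.48 118.63]]
```

View pics/w6.png

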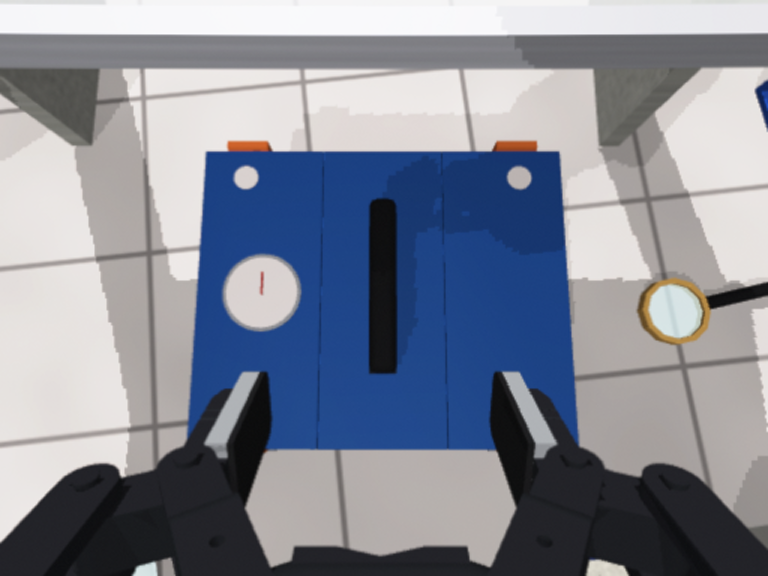

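The lid lies square. Dots d and c are at (246,177) and (519,177), within 1 px of the prediction, and the orange catches show evenly beyond the far edge. I'll press the two near corners first.

```bash
cat >> h.py <<'E'
def press(P0,zc,zstart=104,zmin=89.6,fmax=24,first=25):
    """P0: TCP position for which the contact point is at height 0; go down till home"""
    at=lambda z:P0+np.array([0,0,z])
    manip.line_to(at(zstart),speed=100); manip.pause(.1); f0=manip.observe()["force"]; log=[]; z=zstart
    pk=0
    while z>zmin-3:
        z-=.7; manip.line_to(at(z),speed=18); o=manip.observe(); f=o["force"]-f0; za=o["position"][2]-P0[2]
        log.append((round(z,1),round(za,2),round(f[2],1),round(np.hypot(*f[:2]),1)))
        if za<=zmin or f[2]>fmax: break
    print(log); manip.line_to(at(zstart+first),speed=120); return log
E
python3 - <<'E'
from h import *
np.set_printoptions(precision=2,suppress=True)
B=np.load("box.npy"); q=quat(B[2],0,1)
Pa=body(B,[-80,-65,22])[0]; Pb=body(B,[80,-65,22])[0]
manip.movep(Pa+[0,0,150],q); manip.set_gripper(0.0)
o=manip.observe(); print(o["time"],o["qpos"],o["width"])
manip.line_to(Pa+[0,0,112],speed=200)
press(Pa,100); print(manip.observe()["time"])
E
```

```text
18.3417 [-0.59  0.62  0.68  2.05 -0.62  0.68  0.38] 0.0006554214207925286
[(103.3, np.float64(103.5), np.float64(0.2), np.float64(0.3)), (102.6, np.float64(102.57), np.float64(-0.4), np.float64(1.2)), (101.9, np.float64(101.93), np.float64(-1.1), np.float64(1.1)), (101.2, np.float64(101.25), np.float64(1.1), np.float64(0.3)), (100.5, np.float64(100.54), np.float64(1.8), np.float64(0.7)), (99.8, np.float64(99.83), np.float64(1.9), np.float64(0.3)), (99.1, np.float64(99.1), np.float64(2.3), np.float64(0.6)), (98.4, np.float64(98.42), np.float64(3.3), np.float64(0.9)), (97.7, np.float64(97.73), np.float64(3.8), np.float64(1.2)), (97.0, np.float64(97.09), np.float64(4.7), np.float64(1.4)), (96.3, np.float64(95.92), np.float64(-0.5), np.float64(0.6)), (95.6, np.float64(95.41), np.float64(-0.6), np.float64(0.5)), (94.9, np.float64(94.88), np.float64(-0.5), np.float64(0.3)), (94.2, np.float64(94.25), np.float64(1.2), np.float64(1.4)), (93.5, np.float64(93.6), np.float64(2.6), np.float64(0.9)), (92.8, np.float64(92.89), np.float64(4.1), np.float64(1.5)), (92.1, np.float64(91.97), np.float64(0.9), np.float64(1.9)), (91.4, np.float64(91.56), np.float64(5.3), np.float64(1.2)), (90.7, np.float64(91.26), np.float64(8.6), np.float64(3.1)), (90.0, np.float64(91.03), np.float64(15.1), np.float64(3.8)), (89.3, np.float64(90.84), np.float64(20.8), np.float64(5.8)), (88.6, np.float64(90.6), np.float64(26.5), np.float64(6.4))]
25.0167
```

```bash
sed -i 's/z-=.7; manip.line_to(at(z),speed=18)/z-=1.0; manip.line_to(at(z),speed=22)/; s/log.append((round(z,1),round(za,2),round(f\[2\],1),round(np.hypot(\*f\[:2\]),1)))/log.append((round(float(za),1),round(float(f[2]),1)))/' h.py
python3 - <<'E'
from h import *
np.set_printoptions(precision=2,suppress=True)
B=np.load("box.npy"); q=quat(B[2],0,1)
Pb=body(B,[80,-65,22])[0]
manip.line_to(Pb+[0,0,112],speed=250)
press(Pb,100,zstart=103); print(manip.observe()["time"])
for fl,sp in ((0,0),(0,np.pi/2),(1,np.pi/2)):
  for ln in (.55,.65):
    for x in (80,-80):
        Q=(R.from_quat(quat(B[2],ln,fl))*R.from_euler("z",sp)); zt=Q.as_matrix()[:,2]
        print(fl,sp,ln,x,manip.solve_ik(body(B,[x,72,99])[0]-22*zt,Q.as_quat()),manip.solve_ik(body(B,[x,-20,160])[0]-22*zt,Q.as_quat()))
E
```

```text
[(102.2, -0.0), (100.9, 0.2), (100.1, -0.5), (99.1, 2.0), (98.2, 2.2), (96.7, 0.3), (95.6, 0.2), (94.7, -1.1), (94.0, 0.8), (93.1, 2.5), (92.1, 4.1), (91.2, 4.5), (90.7, 8.9), (90.5, 12.4), (90.4, 17.9), (90.3, 24.2)]
30.65
0 0 0.55 80 [ 0.51  1.06 -0.98  1.65  0.47  0.64  2.58] [ 0.65  0.96 -0.97  1.63  0.28  0.77  2.82]
0 0 0.55 -80 [ 0.6   0.98 -1.07  2.1   0.86  0.38  2.1 ] [ 0.8   0.83 -1.06  2.07  0.34  0.5   2.69]
0 0 0.65 80 [ 0.58  1.13 -1.05  1.66  0.45  0.61  2.65] [ 0.73  1.03 -1.06  1.63  0.29  0.77  2.84]
0 0 0.65 -80 [ 0.64  1.   -1.03  2.11  0.65  0.28  2.37] [ 0.87  0.91 -1.12  2.07  0.31  0.49  2.77]
0 1.5707963267948966 0.55 80 [ 0.13  0.86 -0.24  1.66 -0.62  0.65  1.94] [ 0.24  0.77 -0.19  1.64 -0.58  0.83  1.98]
0 1.5707963267948966 0.55 -80 [ 0.28  0.76 -0.5   2.1  -0.73  0.31  2.07] [ 0.38  0.61 -0.36  2.08 -0.67  0.57  2.13]
0 1.5707963267948966 0.65 80 [ 0.23  0.9  -0.34  1.67 -0.66  0.65  2.02] [ 0.34  0.8  -0.27  1.64 -0.63  0.84  2.06]
0 1.5707963267948966 0.65 -80 [ 0.41  0.83 -0.61  2.11 -0.79  0.29  2.2 ] [ 0.52  0.67 -0.49  2.08 -0.69  0.57  2.2 ]
1 1.5707963267948966 0.55 80 [-0.14  0.86  0.22  1.67 -1.03  0.87 -0.89] [-0.11  0.8   0.41  1.65 -1.    1.08 -0.83]
1 1.5707963267948966 0.55 -80 [ 0.16  0.73 -0.32  2.11 -0.99  0.4  -0.82] [-0.02  0.6   0.22  2.09 -1.03  0.81 -0.64]
1 1.5707963267948966 0.65 80 [ 0.01  0.87  0.04  1.68 -1.01  0.83 -0.85] [-0.06  0.83  0.41  1.66 -1.08  1.15 -0.74]
1 1.5707963267948966 0.65 -80 [ 0.34  0.8  -0.5   2.12 -0.97  0.36 -0.77] [ 0.17  0.63  0.04  2.09 -1.04  0.81 -0.59]
```

```bash
cat >> h.py <<'E'
LN=.6
def Pl(B,x,y): # TCP for contact height 0, leaning tool, tip centre over (x,y)
    zt=R.from_quat(quat(B[2],LN,0)).as_matrix()[:,2]
    return body(B,[x,y,0])[0]-22*zt+[0,0,11*np.sin(LN)]
E
python3 - <<'E'
from h import *
np.set_printoptions(precision=2,suppress=True)
B=np.load("box.npy"); q=quat(B[2],LN,0); up=lambda z:np.array([0,0,z])
o=manip.observe(); f=body(B,[60,-130,0])[0]
manip.line_to([f[0],f[1],230],speed=300)
manip.movep(Pl(B,80,-90)+up(170),q); o=manip.observe(); print(o["time"],o["qpos"])
manip.line_to(Pl(B,80,0)+up(125),speed=200)
manip.line_to(Pl(B,80,72)+up(110),speed=120)
o=manip.observe(); print(o["time"],o["position"]-(Pl(B,80,72)+up(110)),o["force"])
press(Pl(B,80,72),100,zstart=104,first=0); o=manip.observe(); print(o["time"],o["qpos"])
E
```

```text
33.3 [ 0.8   1.   -1.06  1.59  0.3   0.88  2.9 ]
34.7167 [ 0.36 -1.05 -0.14] [-0.82  0.07 -0.04]
[(103.0, 0.3), (101.9, 1.0), (100.9, -0.3), (99.9, -1.0), (98.9, -0.9), (97.9, 0.1), (97.3, 1.6), (96.4, 3.8), (95.5, 5.3), (94.5, 5.7), (92.5, 0.2), (91.5, 1.0), (90.9, 2.7), (90.1, 4.5), (89.3, 5.5)]
39.0917 [ 0.52  1.04 -0.96  1.65  0.34  0.61  2.71]
```

```bash
python3 - <<'E'
from h import *
B=np.load("box.npy"); up=lambda z:np.array([0,0,z])
press(Pl(B,80,72),100,zstart=93,zmin=83,fmax=21,first=11); o=manip.observe(); print(o["time"])
E
```

```text
[(91.8, -1.0), (91.2, 1.6), (90.4, 3.2), (89.4, 5.0), (88.5, 5.5), (88.0, 7.7), (87.8, 12.5), (87.6, 16.7), (87.5, 22.3)]
42.0167
```

```bash
python3 - <<'E'
from h import *
B=np.load("box.npy"); up=lambda z:np.array([0,0,z])
manip.line_to(Pl(B,80,0)+up(152),speed=300)
manip.line_to(Pl(B,-80,0)+up(152),speed=350)
manip.line_to(Pl(B,-80,72)+up(108),speed=220); print(manip.observe()["time"])
press(Pl(B,-80,72),100,zstart=97.5,zmin=83,fmax=21,first=0); o=manip.observe(); print(o["time"],o["qpos"])
E
```

```text
43.6
[(96.7, 1.0), (95.6, 1.8), (94.5, 1.8), (93.2, 0.8), (92.3, -0.3), (91.4, 1.3), (90.5, 2.2), (89.6, 2.9), (88.6, 5.4), (87.7, 6.6), (87.2, 12.2), (87.1, 21.2)]
47.2083 [ 0.56467722  0.91854466 -0.93833616  2.10300367  0.42432427  0.26659235
  2.54658731]
```

```bash
python3 - <<'E'
from h import *
np.set_printoptions(precision=1,suppress=True)
B=np.load("box.npy"); up=lambda z:np.array([0,0,z])
manip.line_to(Pl(B,-60,-60)+up(150),speed=350)
c=shot("wrist"); s=shot("scene"); print(manip.observe()["time"])
np.savez("w7.npz",T=c["T"],K=c["K"],distortion=c["distortion"],image=c["image"]); np.savez("s7.npz",T=s["T"],K=s["K"],distortion=s["distortion"],image=s["image"])
for nm,k in (("wrist",c),("scene",s)):
  for z in (66.5,76): print(nm,z,proj(k,body(B,DOT,z)).ravel())
k=proj(s,body(B,[0,0,90]))[0].astype(int); cr=s["image"][k[1]-62:k[1]+62,k[0]-68:k[0]+68]
a=c["image"]; b=cv2.resize(cr,None,fx=2.1,fy=2.1,interpolation=cv2.INTER_CUBIC)
out=np.zeros((384,800,3),np.uint8); out[:,:512]=a; out[:b.shape[0],512:512+b.shape[1]]=b[:,:288]
cv2.imwrite("pics/f.png",out[:,:,::-1])
E
```

```text
47.8667
wrist 66.5 [285.8 147.3  11.4 147.6  98.8 251.4 274.5 250.9]
wrist 76 [286.8 159.5   4.2 159.9  95.8 261.2 274.9 260.7]
scene 66.5 [297.2 178.8 323.5 220.3 369.2 204.4 340.2 165.1]
scene 76 [297.3 176.4 323.8 218.  369.7 202.1 340.5 162.7]
```

View pics/f.png

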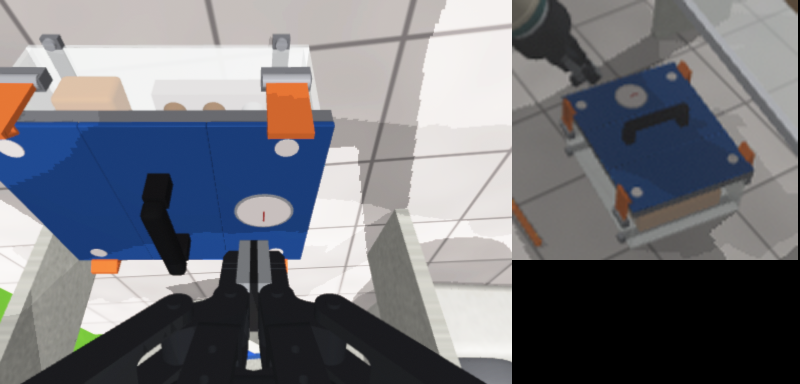

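In the wrist view, dots a (286,148), b (11,148) and c (98,253) are at the seated prediction, and the near catches overlap the plate. Dot d (276,253) is partly hidden. I'll check the heights numerically.

```bash
python3 - <<'E'
from h import *
np.set_printoptions(precision=2,suppress=True)
B=np.load("box.npy")
def com(im,g,rx,ry,th):
    u,v=np.round(g).astype(int); y0=max(v-ry,0);x0=max(u-rx,0)
    w=im[y0:v+ry+1,x0:u+rx+1,0].astype(float); w=(w>th)*1.; yy,xx=np.mgrid[y0:y0+w.shape[0],x0:x0+w.shape[1]]
    return np.array([(w*xx).sum(),(w*yy).sum()])/max(w.sum(),1),w.sum()
c=dict(np.load("w7.npz"))
for n,g in (("a",(286,148)),("b",(11,148)),("c",(98,253)),("d",(278,252))): print("wrist",n,com(c["image"],g,13,11,130))
s=dict(np.load("s7.npz")); g=proj(s,body(B,DOT,66.5)); d=dots(s,g,4); d=dots(s,d,4)
print(d-g, d-proj(s,body(B,DOT,76)))
f=lambda p:(np.vstack([proj(s,body(p[:3],DOT[i]+[0,0,p[3+i]]))[0] for i in range(4)])-d).ravel()
r=least_squares(lambda p:np.r_[f(p),(p[:3]-B)/[1,1,.005]],[*B,66,66,66,66],x_scale=[1,1,.01,1,1,1,1]); print(r.x[:3],r.x[3:])
E
```

```text
wrist a (array([286.29, 146.12]), np.float64(385.0))
wrist b (array([ 10.48, 147.8 ]), np.float64(349.0))
wrist c (array([ 98.64, 258.11]), np.float64(241.0))
wrist d (array([281.94, 255.31]), np.float64(67.0))
[[-1.77  0.54]
 [-0.81 -0.13]
 [ 1.95 -2.34]
 [ 1.7  -1.97]] [[-1.9   2.88]
 [-1.1   2.16]
 [ 1.42 -0.03]
 [ 1.36  0.38]]
[576.34  99.45  -0.11] [63.92 66.78 77.65 75.44]
```

```bash
python3 - <<'E'
from h import *
np.set_printoptions(precision=2,suppress=True)
B=np.load("box.npy")
for n in ("w7","s7"):
    c=dict(np.load(n+".npz")); m=c["image"].min(2); big=cv2.resize(m,None,fx=4,fy=4,interpolation=cv2.INTER_CUBIC)
    for i,nm in enumerate("abcd"):
        lo,hi=proj(c,body(B,DOT[i],66.5))[0],proj(c,body(B,DOT[i],76))[0]
        n_,lab,st,cen=cv2.connectedComponentsWithStats((big>(105 if n=="w7" else 85)).astype(np.uint8))
        cc=(cen+.5)/4-.5; k=np.argsort(np.linalg.norm(cc[1:]-lo,axis=1))[:2]+1
        print(n,nm,"seated",lo,"loose",hi,"found",[(cc[j],st[j,4]//16) for j in k])
c=dict(np.load("s7.npz"))["image"]; g=proj(dict(np.load("s7.npz")),body(B,DOT,66.5)).round().astype(int)
for u,v in g[2:]: print(c[v-6:v+6,u-6:u+7].min(2))
w=dict(np.load("w7.npz"))["image"]; print(w[242:266:1,88:110:2].min(2))
E
```

```text
w7 a seated [285.81 147.32] loose [286.79 159.5 ] found [(array([286.32, 147.43]), np.int32(348)), (array([262.  , 115.05]), np.int32(0))]
w7 b seated [ 11.45 147.64] loose [  4.2  159.89] found [(array([ 10.91, 148.33]), np.int32(345)), (array([100.88, 119.62]), np.int32(0))]
w7 c seated [ 98.76 251.44] loose [ 95.81 261.19] found [(array([ 98.29, 252.33]), np.int32(101)), (array([ 72.04, 291.34]), np.int32(17979))]
w7 d seated [274.5  250.94] loose [274.92 260.65] found [(array([264.24, 263.56]), np.int32(543)), (array([243.54, 264.69]), np.int32(504))]
s7 a seated [297.16 178.78] loose [297.29 176.44] found [(array([296.49, 178.5 ]), np.int32(12)), (array([320.25, 174.35]), np.int32(123))]
s7 b seated [323.54 220.27] loose [323.83 217.98] found [(array([322.96, 220.02]), np.int32(19)), (array([313.96, 230.74]), np.int32(3))]
s7 c seated [369.15 204.39] loose [369.68 202.07] found [(array([368.67, 204.09]), np.int32(14)), (array([322.96, 220.02]), np.int32(19))]
s7 d seated [340.21 165.08] loose [340.55 162.73] found [(array([339.56, 164.89]), np.int32(14)), (array([320.25, 174.35]
[... 1769 characters left out ...]
 120 188 189 189 189 189 186 153  56  27]
 [ 26 105 188 190 189 189 188 189 184 122  29]
 [ 25  61 177 189 190 189 189 189 189 157  35]
 [ 25  33 102 177 187 190 189 189 189 158  37]
 [ 25  26  42 101 160 184 188 187 182  99  33]
 [ 25  26  28  41  74 106 133 141 100  47  31]
 [ 26  27  29  31  35  44  60  64  43  32  32]
 [ 27  30  53  60  58  61  62  63  62  61  62]
 [ 43  48  94  85  84  86  87  87  86  86  86]
 [103 112  74  60  59  60  61  61  61  61  60]
 [139 135  70  63  62  62  63  63  64  63  64]
 [141 132  69  64  64  64  64  64  65  65  65]
 [140 132  69  64  65  64  65  65  65  65  66]
 [140 133  69  64  64  65  65  65  65  65  66]
 [139 135  70  64  64  64  65  65  66  65  66]]
```

```bash
python3 - <<'E'
from rig import manip, sign_off
o=manip.observe(); print(o["time"],o["force"]); print(sign_off())
E
```

```text
47.8667 [-0.79585642 -0.8373707  -0.10109574]
the job is handed in; nothing more can be done
None
```

I laid the lid square on the box, let go, and pressed all four corners down to a firm stop. I handed the job in at 47.9 s, and the camera check put all four dots at the seated height, within about 1 mm. I did not confirm each catch's snap separately.

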